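Find the full rivet magazine by weight and latch it into the feeder

ROBOT

A 7-joint arm with a two-finger parallel gripper is mounted at the origin on a cart in front of the work surface, level with it; the furniture and walls round the work are solid. World frame = base frame: x ahead of the robot, y to its left, z up, the work surface at z = 0. Lengths are in m, angles in rad, forces in N, time in s.
With the tool pointing down it reaches from about 0.425 to 0.925 m from the base axis. Payload 6.8 kg.
Tool frame: the origin (TCP) lies between the finger pads; the fingertips stand 14 mm ahead of it and the grasp point (between the pads) lies 5 mm behind it; z points along the fingers, y is the line along which they close (so a half turn about z gives the same grasp; the last joint's range is limited). The gripper opens to 85 mm and grips with 20 to 120 N. Pads are 22 mm wide; open, the fingers measure 114 mm over their backs; the gripper's body (76 mm by 85 mm) begins 54 mm behind the grasp point. The pads swing forward as they close: fully open they stand 13 mm farther back than shut.
Start: joints at [-1.329, 0.477, 0.022, 1.555, -0.011, 1.109, -0.083], TCP at [0.231, 0.634, 0.245] pointing down, gripper open.
Joint ranges: [-2.96, 2.96], [-0.34, 2.1], [-1.41, 1.46], [0.24, 2.44], [-1.37, 4.51], [0.17, 1.92], [-2.96, 2.96]. Speed limits (rad/s): [2.39, 2.39, 3.14, 3.14, 3.14, 3.14, 3.14].

INTERFACE

Orientations are given as a rotation vector (axis times angle).
In Python, from bench import r, imaging gives the robot as it stands.
- The arm moves only by the tool apply_moves, never from a script. Its argument "moves" is a list of rows, each a list of 2 entries, a list of its own where there are three numbers: the shift along the tool's x, y, z in cm, then the turn about the tool's z in rad. In form: [[[tx, ty, tz], roll], ...]. A call has 1 to 10 rows; each row is the pose to reach, as a shift and turn from the pose commanded when the call began, along the tool's axes at that moment; what a row does not reach only later rows make up. A row lasts 1/12 s, in which the tool goes at most 41.7 mm and 7.16 degrees, less where a joint would pass 70% of its speed; a pose out of reach is approached as far as the arm can. A call with a gripper value outside its range is refused whole. "claw" is the opening, from 0 (shut) to 1 (fully open), set as the call begins (left out, the last holds). The fingers move at their own pace and stop on an object; "grip_force" is the grip in N (left out, the last holds). Time passes only in rows, so rows that repeat a pose let the fingers close. It gives the time, the measured TCP pose, the force and the opening at its end, in the units of the state.
- r.get_obs(): the state, without advancing time (a new reading comes with each control period).
- imaging.grab_frame(name): name is "scene" or "top"; returns a dict with "frame" (384x512x3 uint8, blue, green, red), "intrinsics" (3x3 intrinsics, pixels), "T" (4x4, takes a point from camera to world coordinates). Camera axes: x right, y up, looking along -z (the intrinsics and any distortion apply to the point x, -y, -z); pixel columns grow to the right and rows downward; lengths in m; the calibration is good to about 2 mm. A picture is of the moment at which its call begins. There is no depth.
- r.hand_in(): hands the job in, once; it reports no verdict.
The state is a dict: "clock": time; "joints": joint angles; "qvel": joint speeds; "tau": joint torques, N m; "tcp_pos": TCP position; "orientation": TCP orientation; "contact_force": force on the tool from outside, world axes, zero at the start; "moment": the same for the moment, N m; "grip_width": finger opening in m.
Only numpy, scipy, OpenCV 4.12 (cv2) and the standard library are available. Lean on these libraries where they do the work, as an engineer would, in place of code of your own. Each camera call takes 0.05 s, during which the arm holds its last target. There are 200 camera calls.

TASK

Two closed rivet magazines that look just alike stand in two low rests on the bench: one is full, the other nearly spent. Feel which is the heavier by lifting first one and then the other clear of its rest, one at a time with the other standing in its rest. Then set the heavier upright into the rivet feeder's guideway and push it home against the spring follower until the catch in the floor snaps up behind it, but gently: never squeeze the rubber bumpers at the end with more than 20 N. The lighter one must stand in a rest again, and the tape roll, the caster and the jar nearby stay where they are.

Things in the scene. Friction and masses are not known exactly. Their poses are not given: they have to be found in the camera images.
- magazine_a: one of two rivet magazines that look alike: a closed upright box, grey with a black lid, 92 mm long (its x axis), 42 wide (y), 66 high (z), both ends alike; origin at the centre of its underside. Grasp across the 42 mm, in the upper half. Starts in one of the two rests. They weigh 0.15 to 0.7 kg each and differ by at least 0.15 kg; either can be the heavier and it cannot be seen
- magazine_b: the other rivet magazine: same shape, size, colour and origin as magazine_a
- rest_1: low magazine rest fixed on the bench: dark steel plate 124 x 58 mm with a grey-walled pocket 97 mm long (its x) and 47 mm wide (its y) that holds one upright magazine; pocket floor 7 mm and wall tops 19 mm above the bench; origin on the bench under the pocket's centre
- rest_2: the other magazine rest: same shape, size and origin as rest_1
- feeder: bench rivet feeder, fixed: open-topped guideway along its x axis, mouth at -x, leading to a grey head (88 wide, 96 high, face at x = +66 mm). Origin on the bench under the home point. Guideway floor 10 mm above the bench; two steel rails 48 mm apart (3 mm free each side) from x = -97 to +24 mm, their flared lips, 31 mm out to either side, reach 29 mm above the bench
- home (a point): point on the guideway's floor under the centre of a magazine that is home, with the end fittings in their middle setting. The fittings (catch, follower, bumpers) are one slide, set anywhere up to 5 mm nearer to the mouth or farther in, so the true home lies up to 5 mm before or beyond this point along the feeder's x and must be felt
- load (a point): point on the guideway's floor 24 mm short of the home point (to the feeder's -x): a magazine lowered from above with its underside's centre here touches only the floor and the catch, which it presses down; from here it is pushed 19 to 29 mm to the feeder's +x. Beware of the black desk fan between the robot and the feeder: it stands 0.47 m high, out to 0.42 m ahead and y = -0.20; pass above it
- bumper (a joint): how far (m) the two black rubber bumpers, 30 mm above the bench at the end of the guideway, are squeezed: 0 = untouched, 0.001 = by 15 N, 0.00133 = by 20 N. The magazine meets the sprung brass follower between them 10 mm before home (1.5 N, 4.5 N at home, besides sliding friction of up to 5 N), them 1 mm past home: a push that climbs to about 18 N in all means it is home
- catch (a joint): angle (rad) of the sprung steel catch leaf in the middle of the guideway's floor: 0 = up, its tip 5.5 mm above the floor just behind a magazine that is home; about 0.155 = pressed flush with the floor under a magazine. About 1.5 N press it down; a magazine's own weight does
- tape_black: bystander: roll of black tape, 66 mm across, 18 mm high; origin at the centre of its underside
- caster: bystander: small black caster with a plate and stem, 52 x 33 x 22 mm; origin at the centre of its underside
- jar_eyelets: bystander: jar with a black lid, 60 mm across, 69 mm high; origin at the centre of its underside

How it is judged:
By the outcome, as a careful person would: the job done as asked, in the order asked, and still so for the second after the job is handed in, with the robot touching nothing.
It also fails if it takes over 72 s, if anything falls off the work surface, if the arm or the gripper's body presses on something with over 40 N, if the wrist force passes 120 N, or if a joint passes its speed limit or range.

## Working session

There is one attempt and no reset: what is moved stays moved. The work goes in short steps, Python scripts to look and compute and a tool call to move; the robot and the scene stay as the last step left them, time stands still between calls to the robot, and variables do not carry over. Pictures are saved under pics/ and viewed, on a budget of 10 in all, crops included, one or two more only if the job needs it, and the job is handed in when it is done.

Besides the shell and the picture viewer there is one more tool, called after ">>>" as name(argument=value, ...), one argument or row to a line, values as JSON. apply_moves: Moves the arm, as the interface text tells. Its arguments: {"type":"object","properties":{"moves":{"type":"array","items":{"type":"array"}},"claw":{"type":"number"},"grip_force":{"type":"number"}},"required":["moves"]}

```bash
mkdir -p pics; ls; python3 - <<'E'
from bench import r, imaging
import cv2,numpy as np
o=r.get_obs()
for k,v in o.items(): print(k,np.round(v,3))
for n in("scene","top"):
    f=imaging.grab_frame(n); cv2.imwrite(f"pics/{n}0.png",f["frame"]); print(n,f["intrinsics"],np.round(f["T"],4),[k for k in f])
E
```

```text
pics
clock 0.0
joints [-1.329  0.478  0.022  1.556 -0.011  1.109 -0.083]
qvel [ 0.001 -0.002  0.003  0.002 -0.003 -0.001 -0.   ]
tau [-0.0000e+00 -5.9646e+01  1.6080e+00 -2.8119e+01  1.2000e-02  1.0000e-02
 -0.0000e+00]
tcp_pos [0.231 0.634 0.244]
orientation [-5.470e-01 -3.093e+00  3.000e-03]
contact_force [ 0.335  0.494 -0.148]
moment [-0.026 -0.039  0.037]
grip_width 0.085
scene [[455.55398894   0.         258.14263784]
 [  0.         455.55398894 196.08612972]
 [  0.           0.           1.        ]] [[ 0.8862  0.303  -0.3504  0.1489]
 [-0.4631  0.5614 -0.6858 -0.9781]
 [-0.011   0.7701  0.6379  0.6828]
 [ 0.      0.      0.      1.    ]] ['frame', 'intrinsics', 'T']
top [[421.24242529   0.         247.42461862]
 [  0.         421.24242529 194.83968771]
 [  0.           0.           1.        ]] [[ 0.0101  0.9885 -0.1506  0.3918]
 [-0.9999  0.0094 -0.0052 -0.2872]
 [-0.0037  0.1507  0.9886  0.9131]
 [ 0.      0.      0.      1.    ]] ['frame', 'intrinsics', 'T']
```

View pics/scene0.png

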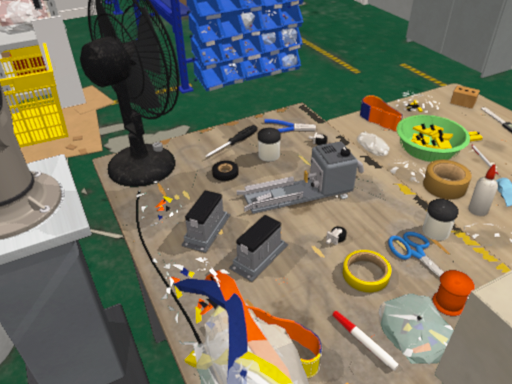

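View pics/top0.png

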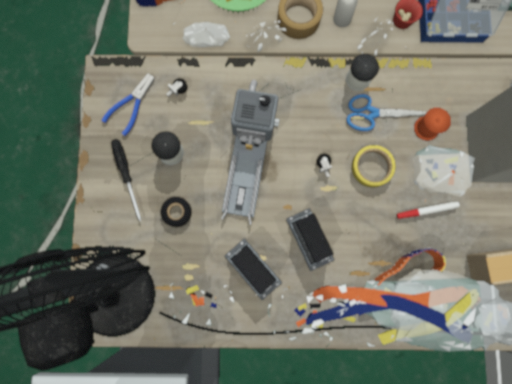

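The scene view shows the magazines at about (206,220) and (258,245), and the feeder running from (245,195) to the head at (333,170). In the top view the lids are at (253,270) and (311,239), and the feeder runs from the mouth at (238,215) to the head at (254,112). The fan is at the lower left.

```bash
cat > h.py <<'E'
import cv2,numpy as np
from bench import r, imaging
def ray(f,u,v):
    K,T=f["intrinsics"],f["T"]; d=np.array([(u-K[0,2])/K[0,0],-(v-K[1,2])/K[1,1],-1]); return T[:3,3],T[:3,:3]@d
def onz(f,u,v,z):
    c,d=ray(f,u,v); return (c+d*(z-c[2])/d[2])
def proj(f,p):
    K,T=f["intrinsics"],f["T"]; q=T[:3,:3].T@(np.array(p)-T[:3,3]); return K[0,0]*q[0]/-q[2]+K[0,2], K[1,1]*q[1]/q[2]+K[1,2]
def lids(f,box,z=.073,th=50):
    g=f["frame"].max(2); m=np.zeros_like(g); x0,y0,x1,y1=box; m[y0:y1,x0:x1]=(g[y0:y1,x0:x1]<th)*255
    for c in cv2.findContours(m,0,2)[0]:
        if cv2.contourArea(c)<250: continue
        P=np.array([onz(f,*p[0],z)[:2] for p in c],np.float32)
        (cx,cy),(w,h),a=cv2.minAreaRect(P*1000); ax=a if w>h else a+90
        print("lid",np.round([cx,cy,max(w,h),min(w,h),(ax+90)%180-90],1),len(c))
E
python3 - <<'E'
from h import *
f=imaging.grab_frame("top"); lids(f,(200,190,350,310)); s=imaging.grab_frame("scene"); lids(s,(180,180,300,280))
a=cv2.resize(f["frame"][80:230,200:300],None,fx=4,fy=4,interpolation=cv2.INTER_CUBIC)
b=cv2.resize(s["frame"][130:280,175:375],None,fx=4,fy=4,interpolation=cv2.INTER_CUBIC)
cv2.imwrite("pics/a1.png",a); cv2.imwrite("pics/b1.png",b)
E
```

```text
lid [ 372.  -295.    86.2   38.3   41.2] 43
lid [ 434.8 -414.8   86.1   39.7   25. ] 91
lid [ 433.7 -420.2   93.6   43.1   24.8] 39
lid [ 370.3 -299.    95.6   42.2   41.4] 52
```

View pics/a1.png

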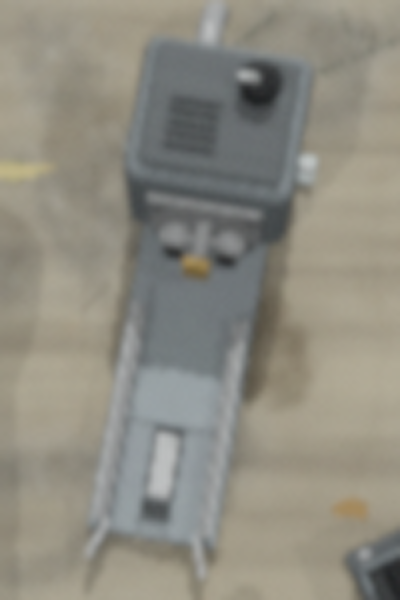

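View pics/b1.png

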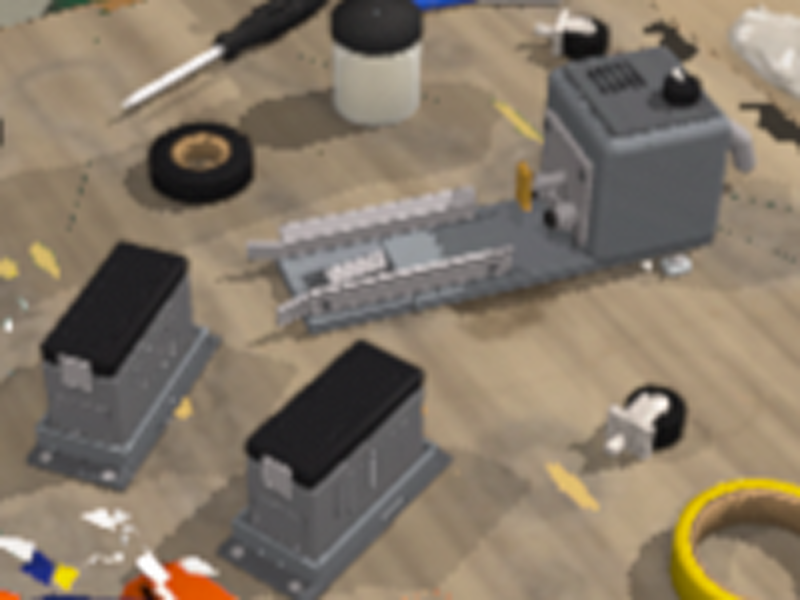

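The crop of the top view shows the rails: left from (97,525) to (135,310), right from (210,535) to (245,320), with the head's top face above them. The scene crop shows the rail tops from (285,228) to (475,188) and from (310,298) to (512,248).

```bash
python3 - <<'E'
from h import *
f=imaging.grab_frame("top"); s=imaging.grab_frame("scene")
def show(f,pts,ox,oy,z):
    P=[onz(f,ox+x/4,oy+y/4,z)*1000 for x,y in pts]
    for p in P: print(np.round(p[:2],1))
    return np.array(P)[:,:2]
ang=lambda d:np.degrees(np.arctan2(d[1],d[0]))
for n,F,o,pts in(("top",f,(200,80),[(97,525),(135,310),(210,535),(245,320)]),("scene",s,(175,130),[(285,228),(475,188),(310,298),(512,248)])):
    print(n); P=show(F,pts,*o,.027); print("ang",ang(P[1]-P[0]),ang(P[3]-P[2]),"mid",(P[0]+P[2])/2,(P[1]+P[3])/2)
    a=ang((P[1]+P[3])-(P[0]+P[2]));print(a)
print("head");P=show(f,[(148,40),(310,62),(297,190),(130,165)],200,80,.096); print(ang(P[0]-P[3]),ang(P[1]-P[2]),ang(P[0]-P[1])-90)
print("slot(catch) top z .012"); show(f,[(168,432),(155,520),(195,265),(172,235),(228,245)],200,80,.012)
print("joints",r.get_obs()["joints"])
E
```

```text
top
[ 491.3 -233.9]
[ 608.  -252.2]
[ 486.5 -293.7]
[ 603.1 -311.6]
ang -8.932556829747984 -8.728063405305017 mid [ 488.89921913 -263.79223495] [ 605.55374509 -281.91478767]
-8.830445490801425
scene
[ 500.2 -230.7]
[ 616.5 -250.2]
[ 484.7 -292.9]
[ 605.9 -308.6]
ang -9.511476192883107 -7.385788022353292 mid [ 492.49817943 -261.83052979] [ 611.19293119 -279.42057614]
-8.42963242324263
head
[ 732.4 -259.5]
[ 721.4 -342.1]
[ 653.8 -335.5]
[ 666.1 -251.3]
-7.0135578662925075 -5.560703281405298 -7.6299821830272805
slot(catch) top z .012
[ 544.  -270.6]
[ 496.  -264.1]
[ 637.4 -284.3]
[ 654.4 -271.4]
[ 648.9 -302.4]
joints [-1.32912796  0.47729556  0.02236848  1.55572769 -0.01144852  1.10932099
 -0.08307363]
```

```bash
cat >> h.py <<'E'
def plan(start,wps):
    """start/wps: x,y,z (m), a=tool x world azimuth (deg); prints shift (cm) in tool axes and roll for each call"""
    p=np.array(start,float)
    for w in wps:
        w=np.array(w,float); a=np.radians(p[3]); d=(w-p)[:3]*100
        print(w,"->",np.round([d[0]*np.cos(a)+d[1]*np.sin(a), d[0]*np.sin(a)-d[1]*np.cos(a), -d[2]],2).tolist(), round(-np.radians(w[3]-p[3]),3), "rows>=%.0f"%np.ceil(max(np.linalg.norm(d)/4.17,abs(w[3]-p[3])/7.16)))
        p=w
def now():
    from scipy.spatial.transform import Rotation as R
    o=r.get_obs(); M=R.from_rotvec(o["orientation"]).as_matrix(); return [*o["tcp_pos"],np.degrees(np.arctan2(M[1,0],M[0,0]))],o
E
python3 - <<'E'
from h import *
p,o=now(); print(p)
plan(p,[(.23,.634,.6,p[3]),(.5,.33,.6,123),(.58,-.05,.6,85),(.44,-.36,.6,41.3),(.371,-.297,.3,41.3)])
E
```

```text
[np.float64(0.23125625552221646), np.float64(0.6339651468847575), np.float64(0.2449704096117779), np.float64(159.96277663816844)]
[  0.23         0.634        0.6        159.96277664] -> [0.12, -0.04, -35.5] -0.0 rows>=9
[  0.5    0.33   0.6  123.  ] -> [-35.78, -19.31, -0.0] 0.645 rows>=10
[ 5.8e-01 -5.0e-02  6.0e-01  8.5e+01] -> [-36.23, -13.99, -0.0] 0.663 rows>=10
[ 0.44 -0.36  0.6  41.3 ] -> [-32.1, -11.24, -0.0] 0.763 rows>=9
[ 0.371 -0.297  0.3   41.3  ] -> [-1.03, -9.29, 30.0] -0.0 rows>=8
```

>>> apply_moves(
  moves=[
    [[0,0,-35.5],0],
    [[0,0,-35.5],0],
    [[0,0,-35.5],0],
    [[0,0,-35.5],0],
    [[0,0,-35.5],0],
    [[0,0,-35.5],0],
    [[0,0,-35.5],0],
    [[0,0,-35.5],0],
    [[0,0,-35.5],0],
  ],
  claw=1,
)

```text
clock: 1.05
tcp_pos: [0.2313, 0.6337, 0.6062]
orientation: [0.547, 3.093, 0.011]
contact_force: [0.3, 0.1, 0.0]
grip_width: 0.0852
```

>>> apply_moves(
  moves=[
    [[-35.8,-19.3,0],0.65],
    [[-35.8,-19.3,0],0.65],
    [[-35.8,-19.3,0],0.65],
    [[-35.8,-19.3,0],0.65],
    [[-35.8,-19.3,0],0.65],
    [[-35.8,-19.3,0],0.65],
    [[-35.8,-19.3,0],0.65],
    [[-35.8,-19.3,0],0.65],
    [[-35.8,-19.3,0],0.65],
    [[-35.8,-19.3,0],0.65],
  ],
)

```text
clock: 1.88
tcp_pos: [0.5035, 0.3265, 0.6007]
orientation: [1.51, 2.754, 0.0]
contact_force: [0.4, -0.0, -0.3]
grip_width: 0.0853
```

```bash
python3 - <<'E'
from h import *
p,o=now(); print(p,o["joints"],o["contact_force"])
E
```

```text
[np.float64(0.5034629857518156), np.float64(0.32651553694494856), np.float64(0.6006546032592449), np.float64(122.53154275567094)] [-0.91156726  0.25213892  0.32836189  1.11898391 -0.08146026  1.78218169
 -0.04227845] [ 0.4072228  -0.03781306 -0.29172797]
```

>>> apply_moves(
  moves=[
    [[-36.2,-14,0],0.66],
    [[-36.2,-14,0],0.66],
    [[-36.2,-14,0],0.66],
    [[-36.2,-14,0],0.66],
    [[-36.2,-14,0],0.66],
    [[-36.2,-14,0],0.66],
    [[-36.2,-14,0],0.66],
    [[-36.2,-14,0],0.66],
    [[-36.2,-14,0],0.66],
    [[-36.2,-14,0],0.66],
  ],
)

```text
clock: 2.72
tcp_pos: [0.5787, -0.0577, 0.6006]
orientation: [2.326, 2.108, -0.002]
contact_force: [-0.7, -0.2, -0.0]
grip_width: 0.0855
```

>>> apply_moves(
  moves=[
    [[-32,-11.2,0],0.76],
    [[-32,-11.2,0],0.76],
    [[-32,-11.2,0],0.76],
    [[-32,-11.2,0],0.76],
    [[-32,-11.2,0],0.76],
    [[-32,-11.2,0],0.76],
    [[-32,-11.2,0],0.76],
    [[-32,-11.2,0],0.76],
    [[-32,-11.2,0],0.76],
    [[-32,-11.2,0],0.76],
  ],
)

```text
clock: 3.55
tcp_pos: [0.4364, -0.3622, 0.6006]
orientation: [2.943, 1.098, -0.001]
contact_force: [0.9, 0.4, -0.1]
grip_width: 0.0856
```

```bash
python3 - <<'E'
from h import *
p,o=now(); print(p,o["joints"],o["contact_force"])
plan(p,[(.371,-.297,.25,41.3),(.371,-.297,.07,41.3)])
E
```

```text
[np.float64(0.4363738377936757), np.float64(-0.36215627041391946), np.float64(0.6005648689367671), np.float64(40.91756247770713)] [-0.09107029  0.22803588  0.90545054  1.22683286 -0.18173635  1.76869717
 -0.09125646] [ 0.8891487   0.36157702 -0.1306279 ]
[ 0.371 -0.297  0.25  41.3  ] -> [-0.67, -9.21, 35.06] -0.007 rows>=9
[ 0.371 -0.297  0.07  41.3  ] -> [0.0, 0.0, 18.0] -0.0 rows>=5
```

>>> apply_moves(
  moves=[
    [[-0.7,-9.2,35],0],
    [[-0.7,-9.2,35],0],
    [[-0.7,-9.2,35],0],
    [[-0.7,-9.2,35],0],
    [[-0.7,-9.2,35],0],
    [[-0.7,-9.2,35],0],
    [[-0.7,-9.2,35],0],
    [[-0.7,-9.2,35],0],
    [[-0.7,-9.2,35],0],
    [[-0.7,-9.2,35],0],
  ],
)

```text
clock: 4.38
tcp_pos: [0.3703, -0.29, 0.2455]
orientation: [-2.93, -1.111, 0.01]
contact_force: [0.4, 0.5, -0.0]
grip_width: 0.0852
```

```bash
python3 - <<'E'
from h import *
p,o=now(); print(p,o["joints"],o["contact_force"])
plan(p,[(.371,-.297,.13,41.3),(.371,-.297,.048,41.3)])
f=imaging.grab_frame("top"); s=imaging.grab_frame("scene"); cv2.imwrite("pics/c.png",np.hstack([cv2.resize(f["frame"],(400,300)),cv2.resize(s["frame"],(400,300))]))
E
```

```text
[np.float64(0.37033981314805187), np.float64(-0.28996035117596985), np.float64(0.24548443610706872), np.float64(41.515280395106515)] [-0.20684039  0.17062273  0.83951582  2.06095601 -0.15138919  0.98168889
 -0.1349783 ] [ 0.35263973  0.49673961 -0.02428093]
[ 0.371 -0.297  0.13  41.3  ] -> [-0.42, 0.57, 11.55] 0.004 rows>=3
[ 0.371 -0.297  0.048 41.3  ] -> [0.0, 0.0, 8.2] -0.0 rows>=2
```

View pics/c.png

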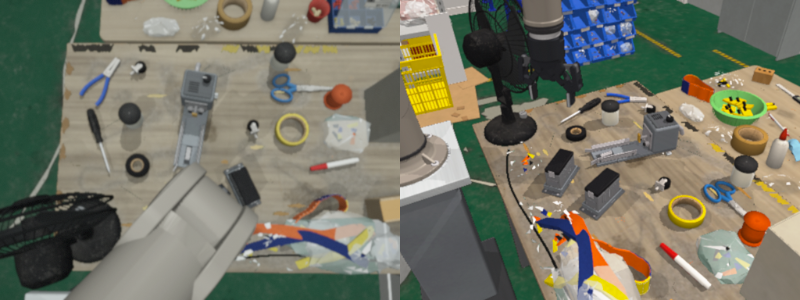

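The picture shows the gripper above the nearer magazine with the forearm clear of the fan. The other magazine and the bystanders haven't moved.

>>> apply_moves(
  moves=[
    [[0,0,4],0],
    [[0,0,8],0],
    [[0,0,11],0],
    [[0,0,12],0],
    [[0,0,12],0],
    [[0,0,12],0],
    [[0,0,12],0],
  ],
)

```text
clock: 5.07
tcp_pos: [0.3753, -0.2957, 0.1326]
orientation: [2.936, 1.109, 0.005]
contact_force: [0.5, 0.5, -0.3]
grip_width: 0.0854
```

```bash
python3 - <<'E'
from h import *
p,o=now(); print(p,o["joints"],o["contact_force"],o["moment"])
plan(p,[(.371,-.297,.13,41.3),(.371,-.297,.048,41.3)])
E
```

```text
[np.float64(0.3752644518601694), np.float64(-0.2956932127696646), np.float64(0.13263369636327738), np.float64(41.36743695197359)] [-0.05822527  0.38097231  0.73032885  2.15862725 -0.38446718  0.72599065
  0.07923194] [ 0.53284485  0.46085682 -0.25419469] [-0.04045272  0.00893313 -0.00480207]
[ 0.371 -0.297  0.13  41.3  ] -> [-0.41, -0.18, 0.26] 0.001 rows>=1
[ 0.371 -0.297  0.048 41.3  ] -> [0.0, 0.0, 8.2] -0.0 rows>=2
```

>>> apply_moves(
  moves=[
    [[-0.4,-0.2,3],0],
    [[-0.4,-0.2,6],0],
    [[-0.4,-0.2,8],0],
    [[-0.4,-0.2,8.5],0],
    [[-0.4,-0.2,8.5],0],
  ],
)

```text
clock: 5.48
tcp_pos: [0.3697, -0.2959, 0.0459]
orientation: [2.939, 1.109, 0.001]
contact_force: [-0.7, -1.2, 1.0]
grip_width: 0.0851
```

>>> apply_moves(
  moves=[
    [[0,0,0],0],
    [[0,0,0],0],
    [[0,0,0],0],
    [[0,0,0],0],
    [[0,0,0],0],
    [[0,0,0],0],
    [[0,0,0],0],
    [[0,0,0],0],
  ],
  claw=0.3,
  grip_force=50,
)

```text
clock: 6.15
tcp_pos: [0.3699, -0.2961, 0.0465]
orientation: [2.938, 1.109, 0.003]
contact_force: [0.2, 0.2, 7.8]
grip_width: 0.0416
```

>>> apply_moves(
  moves=[
    [[0,0,-1],0],
    [[0,0,-2],0],
    [[0,0,-3],0],
    [[0,0,-4],0],
    [[0,0,-4.5],0],
    [[0,0,-4.5],0],
    [[0,0,-4.5],0],
    [[0,0,-4.5],0],
    [[0,0,-4.5],0],
    [[0,0,-4.5],0],
  ],
)

```text
clock: 6.98
tcp_pos: [0.3686, -0.2954, 0.0899]
orientation: [-2.939, -1.109, 0.001]
contact_force: [-0.6, 0.7, -5.4]
grip_width: 0.0416
```

>>> apply_moves(
  moves=[
    [[0,0,-4.5],0],
    [[0,0,-4.5],0],
    [[0,0,-4.5],0],
    [[0,0,-4.5],0],
  ],
)

```text
clock: 7.32
tcp_pos: [0.369, -0.2952, 0.1349]
orientation: [-2.939, -1.11, -0.001]
contact_force: [-0.6, 0.6, -5.4]
grip_width: 0.0416
```

```bash
python3 - <<'E'
from h import *
p,o=now(); print(p,o["joints"],o["contact_force"],o["moment"],o["tau"])
s=imaging.grab_frame("scene"); cv2.imwrite("pics/d.png",cv2.resize(s["frame"][100:300,100:400],None,fx=2,fy=2))
E
```

```text
[np.float64(0.36895218951504943), np.float64(-0.2951751436201449), np.float64(0.13491348102473544), np.float64(41.37658115914756)] [-0.06774953  0.37337007  0.74720887  2.16608051 -0.3805527   0.73250239
  0.08449121] [-0.58590731  0.5721867  -5.37887329] [ 0.04215664  0.05456416 -0.08002771] [ -0.05558076 -37.82700777   8.35272789 -22.1573621    0.06650355
  -0.07180417  -0.04081541]
```

View pics/d.png

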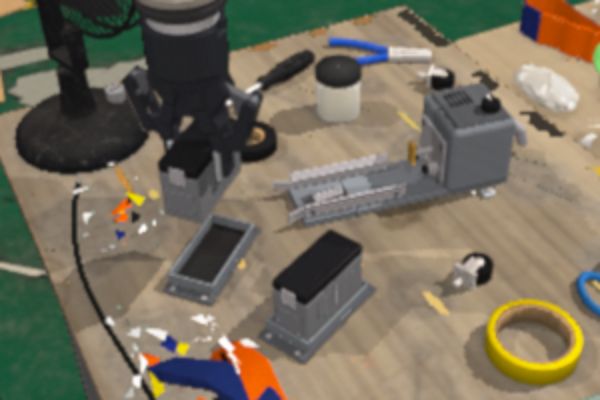

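The magazine is held cleanly above its empty rest, and the other still stands in its own. It weighs about 5.4 N. I'm putting it back.

>>> apply_moves(
  moves=[
    [[0,0,2],0],
    [[0,0,4],0],
    [[0,0,6],0],
    [[0,0,7],0],
    [[0,0,8],0],
    [[0,0,8.5],0],
    [[0,0,8.8],0],
    [[0,0,8.8],0],
    [[0,0,8.8],0],
  ],
)

```text
clock: 8.12
tcp_pos: [0.3687, -0.2954, 0.0471]
orientation: [-2.939, -1.109, 0.001]
contact_force: [-0.9, 0.7, -6.3]
grip_width: 0.0413
```

```bash
python3 - <<'E'
from h import *
p,o=now(); print(p,o["joints"],o["contact_force"],o["moment"])
plan(p,[(*p[:2],.20,p[3]),(.434,-.4175,.13,25),(.434,-.4175,.047,25)])
E
```

```text
[np.float64(0.36872445361644046), np.float64(-0.2953959821330431), np.float64(0.04707484742698067), np.float64(41.35407487504528)] [ 0.07930415  0.53071979  0.58030008  2.20678559 -0.55948225  0.55016025
  0.23544327] [-0.88277988  0.69886941 -6.28207121] [-0.03036994  0.05247459 -0.0039051 ]
[ 0.36872445 -0.29539598  0.2        41.35407488] -> [0.0, 0.0, -15.29] -0.0 rows>=4
[ 0.434  -0.4175  0.13   25.    ] -> [-3.17, 13.48, 7.0] 0.285 rows>=4
[ 0.434  -0.4175  0.047  25.    ] -> [0.0, 0.0, 8.3] -0.0 rows>=2
```

>>> apply_moves(
  moves=[
    [[0,0,0.1],0],
    [[0,0,0.1],0],
    [[0,0,0.1],0],
    [[0,0,0.1],0],
    [[0,0,0.1],0],
    [[0,0,0.1],0],
  ],
  claw=1,
)

```text
clock: 8.62
tcp_pos: [0.3692, -0.2956, 0.0465]
orientation: [2.939, 1.109, 0.001]
contact_force: [0.5, 1.0, 0.3]
grip_width: 0.0856
```

>>> apply_moves(
  moves=[
    [[0,0,-4],0],
    [[0,0,-8],0],
    [[0,0,-12],0],
    [[0,0,-15.5],0],
    [[-1,4,-15.5],0.1],
    [[-2,8,-13],0.2],
    [[-3,12,-10],0.285],
    [[-3.2,13.5,-8.3],0.285],
    [[-3.2,13.5,-8.3],0.285],
    [[-3.2,13.5,-8.3],0.285],
  ],
)

```text
clock: 9.45
tcp_pos: [0.4331, -0.4185, 0.1271]
orientation: [-3.065, -0.679, 0.006]
contact_force: [0.6, 0.4, 0.3]
grip_width: 0.0854
```

```bash
python3 - <<'E'
from h import *
p,o=now(); print(p,o["joints"],o["contact_force"],o["moment"])
plan(p,[(.434,-.4175,.047,25)])
E
```

```text
[np.float64(0.43312151706309293), np.float64(-0.4184973261379722), np.float64(0.12714598820824705), np.float64(24.97194565208097)] [ 0.11433417  0.6157078   0.76694253  1.8710997  -0.54337803  0.88063613
  0.01476271] [0.55664167 0.39659848 0.25785755] [-0.00369036  0.04922411  0.01124737]
[ 0.434  -0.4175  0.047  25.    ] -> [0.12, -0.05, 8.01] -0.0 rows>=2
```

>>> apply_moves(
  moves=[
    [[0.1,0,3],0],
    [[0.1,0,6],0],
    [[0.1,0,7.5],0],
    [[0.1,0,8],0],
    [[0.1,0,8],0],
  ],
)

```text
clock: 9.87
tcp_pos: [0.4347, -0.4169, 0.0493]
orientation: [-3.066, -0.681, 0.001]
contact_force: [0.1, -0.5, 0.3]
grip_width: 0.0855
```

>>> apply_moves(
  moves=[
    [[0,0,0],0],
    [[0,0,0],0],
    [[0,0,0],0],
    [[0,0,0],0],
    [[0,0,0],0],
    [[0,0,0],0],
    [[0,0,0],0],
    [[0,0,0],0],
  ],
  claw=0.3,
  grip_force=50,
)

```text
clock: 10.53
tcp_pos: [0.4357, -0.4181, 0.0506]
orientation: [3.066, 0.681, 0.002]
contact_force: [-0.4, 0.8, 6.7]
grip_width: 0.0416
```

>>> apply_moves(
  moves=[
    [[0,0,-1],0],
    [[0,0,-2.5],0],
    [[0,0,-5],0],
    [[0,0,-7.5],0],
    [[0,0,-9],0],
    [[0,0,-9],0],
    [[0,0,-9],0],
    [[0,0,-9],0],
    [[0,0,-9],0],
    [[0,0,-9],0],
  ],
)

```text
clock: 11.37
tcp_pos: [0.4345, -0.417, 0.1382]
orientation: [-3.065, -0.68, 0.002]
contact_force: [0.2, -0.7, -2.5]
grip_width: 0.0416
```

```bash
python3 - <<'E'
from h import *
p,o=now(); print(p,o["joints"],o["contact_force"],o["moment"])
s=imaging.grab_frame("scene");f=imaging.grab_frame("top"); cv2.imwrite("pics/e.png",np.hstack([s["frame"][100:300,100:400],f["frame"][100:300,160:460]]))
lids(s,(180,180,300,280))
E
```

```text
[np.float64(0.43454305128092957), np.float64(-0.4170327931491095), np.float64(0.13815790744754333), np.float64(25.027129853266473)] [ 0.10219782  0.6012857   0.7796263   1.86576644 -0.53300341  0.89796857
  0.0053543 ] [ 0.19161543 -0.70947946 -2.45045088] [-0.04088897  0.01377202  0.0212929 ]
lid [ 411.3 -464.5   76.7   33.4   25.2] 36
lid [ 368.7 -298.2   95.4   42.5   41. ] 53
lid [ 486.9 -328.   131.2  117.5  -28.4] 99
```

B reads 2.5 N against A's 5.4 N, so A is the heavier. B goes back.

>>> apply_moves(
  moves=[
    [[0,0,2],0],
    [[0,0,4],0],
    [[0,0,6],0],
    [[0,0,7],0],
    [[0,0,8],0],
    [[0,0,8.5],0],
    [[0,0,8.8],0],
    [[0,0,8.8],0],
    [[0,0,8.8],0],
  ],
)

```text
clock: 12.22
tcp_pos: [0.4353, -0.4182, 0.0519]
orientation: [3.066, 0.68, 0.001]
contact_force: [-0.4, 0.2, -2.1]
grip_width: 0.0414
```

>>> apply_moves(
  moves=[
    [[0,0,0.1],0],
    [[0,0,0.1],0],
    [[0,0,0.1],0],
    [[0,0,0.1],0],
    [[0,0,0.1],0],
    [[0,0,0.1],0],
  ],
  claw=1,
)

```text
clock: 12.72
tcp_pos: [0.4352, -0.4177, 0.0504]
orientation: [3.067, 0.681, 0.0]
contact_force: [-0.4, -0.2, 0.6]
grip_width: 0.0856
```

```bash
python3 - <<'E'
from h import *
p,o=now(); print(p,o["joints"],o["contact_force"])
plan(p,[(.3695,-.296,.13,41.3)])
E
```

```text
[np.float64(0.4351781017458765), np.float64(-0.41767200489938644), np.float64(0.05044825226152529), np.float64(25.030608685622116)] [ 0.17972483  0.71439267  0.67162401  1.9038845  -0.64140594  0.749813
  0.08662945] [-0.37094115 -0.1914338   0.61181842]
[ 0.3695 -0.296   0.13   41.3   ] -> [-0.8, -13.8, -7.96] -0.284 rows>=4
```

>>> apply_moves(
  moves=[
    [[0,0,-4],0],
    [[0,0,-8],0],
    [[0,0,-12],0],
    [[0,0,-14],0],
    [[-0.2,-4,-14],-0.1],
    [[-0.4,-8,-12],-0.2],
    [[-0.7,-12,-9],-0.284],
    [[-0.8,-13.8,-8],-0.284],
    [[-0.8,-13.8,-8],-0.284],
    [[-0.8,-13.8,-8],-0.284],
  ],
)

```text
clock: 13.55
tcp_pos: [0.3684, -0.2944, 0.1297]
orientation: [-2.937, -1.108, 0.001]
contact_force: [0.3, -0.8, 1.2]
grip_width: 0.085
```

```bash
python3 - <<'E'
from h import *
p,o=now(); print(p,o["joints"],o["contact_force"])
plan(p,[(.3695,-.296,.050,41.3)])
f=imaging.grab_frame("scene"); lids(f,(180,180,300,280))
E
```

```text
[np.float64(0.3684251300547175), np.float64(-0.2943998688489125), np.float64(0.12972670607859824), np.float64(41.34102145125045)] [-0.08478136  0.39197001  0.77217825  2.17117724 -0.41314225  0.72832165
  0.11562242] [ 0.32756584 -0.80606222  1.24652884]
[ 0.3695 -0.296   0.05   41.3   ] -> [-0.02, 0.19, 7.97] 0.001 rows>=2
lid [ 434.7 -420.9   94.7   43.    25.1] 39
lid [ 368.7 -298.2   95.4   42.5   41. ] 49
```

>>> apply_moves(
  moves=[
    [[0,0.2,3],0],
    [[0,0.2,6],0],
    [[0,0.2,7.5],0],
    [[0,0.2,8],0],
    [[0,0.2,8],0],
    [[0,0.2,8],0],
  ],
)

```text
clock: 14.1
tcp_pos: [0.3716, -0.299, 0.0511]
orientation: [2.939, 1.106, 0.001]
contact_force: [-0.1, 0.2, 0.6]
grip_width: 0.0852
```

>>> apply_moves(
  moves=[
    [[0,0,0],0],
    [[0,0,0],0],
    [[0,0,0],0],
    [[0,0,0],0],
    [[0,0,0],0],
    [[0,0,0],0],
    [[0,0,0],0],
    [[0,0,0],0],
  ],
  claw=0.3,
  grip_force=60,
)

```text
clock: 14.77
tcp_pos: [0.3707, -0.2969, 0.0509]
orientation: [-2.939, -1.108, -0.001]
contact_force: [-2.2, 3.2, 9.6]
grip_width: 0.0411
```

>>> apply_moves(
  moves=[
    [[0,0,-1],0],
    [[0,0,-2.5],0],
    [[0,0,-5],0],
    [[0,0,-7.5],0],
    [[0,0,-10],0],
    [[0,0,-10.5],0],
    [[0,0,-10.5],0],
  ],
)

```text
clock: 15.35
tcp_pos: [0.3716, -0.2977, 0.1565]
orientation: [2.938, 1.108, 0.004]
contact_force: [0.2, -0.7, -6.8]
grip_width: 0.0412
```

```bash
python3 - <<'E'
from h import *
p,o=now(); print(p,o["joints"],o["contact_force"])
plan(p,[(.50,-.30,.150,20),(.561,-.274,.150,-8.5)])
E
```

```text
[np.float64(0.3716314067554861), np.float64(-0.29765475877820896), np.float64(0.15651580954181887), np.float64(41.32971001799332)] [-0.12922934  0.3512323   0.82292506  2.1461661  -0.36794083  0.78256764
  0.07879409] [ 0.23112048 -0.7135781  -6.82997388]
[ 0.5  -0.3   0.15 20.  ] -> [9.48, 8.65, 0.65] 0.372 rows>=4
[ 0.561 -0.274  0.15  -8.5  ] -> [6.62, -0.36, -0.0] 0.497 rows>=4
```

>>> apply_moves(
  moves=[
    [[2.5,2,0.6],0.1],
    [[5.5,4.5,0.6],0.2],
    [[8.5,7,0.6],0.3],
    [[11,8.8,0.6],0.42],
    [[13.5,10,0.6],0.54],
    [[15,10.6,0.6],0.66],
    [[15.8,10.7,0.6],0.78],
    [[15.8,10.7,0.6],0.87],
    [[15.8,10.7,0.6],0.87],
    [[15.8,10.7,0.6],0.87],
  ],
)

```text
clock: 16.18
tcp_pos: [0.5588, -0.2731, 0.1471]
orientation: [-3.133, 0.23, 0.006]
contact_force: [-1.0, -0.1, -6.3]
grip_width: 0.0412
```

>>> apply_moves(
  moves=[
    [[0,0,3],0],
    [[0,0,5],0],
    [[0,0,5],0],
    [[0,0,5],0],
  ],
)

```text
clock: 16.52
tcp_pos: [0.5586, -0.2734, 0.0982]
orientation: [-3.132, 0.233, 0.005]
contact_force: [-0.7, -0.7, -5.7]
grip_width: 0.0411
```

```bash
python3 - <<'E'
from h import *
p,o=now(); print(p,o["joints"],o["contact_force"])
f=imaging.grab_frame("top");s=imaging.grab_frame("scene")
cv2.imwrite("pics/g.png",np.hstack([cv2.resize(f["frame"][80:230,200:300],None,fx=4,fy=4)[:, :],cv2.resize(s["frame"][110:260,230:330],None,fx=4,fy=4)]))
E
```

```text
[np.float64(0.5586143784515626), np.float64(-0.2734472071194156), np.float64(0.09817404152129691), np.float64(-8.508471119960099)] [-0.24760338  0.74866475  0.8847296   1.84313018 -0.72700017  0.91451112
 -0.73771774] [-0.70626567 -0.67942328 -5.69773058]
```

View pics/g.png

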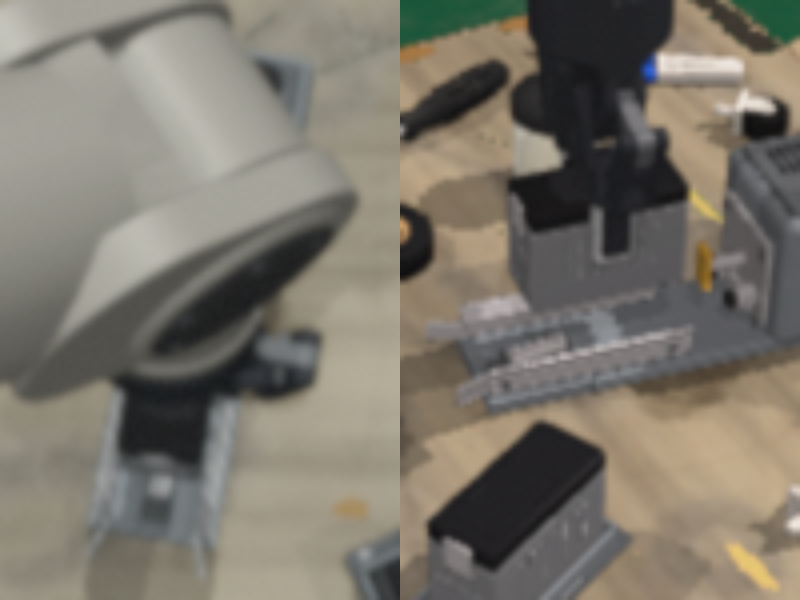

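The left half shows the rear end of the held lid at crop row ~455, columns 118 to 207, between the rails. The right half shows the magazine upright above the guideway and roughly parallel to it.

```bash
python3 - <<'E'
from h import *
f=imaging.grab_frame("top");p,o=now(); print(p)
g=cv2.resize(f["frame"][80:230,200:300],None,fx=4,fy=4,interpolation=cv2.INTER_CUBIC).max(2).astype(int)
z=p[2]+.0222
u=np.array([np.cos(np.radians(-8.5)),np.sin(np.radians(-8.5))]); n=np.array([-u[1],u[0]])
for row in(415,425,435):
    L=[c for c in range(90,240) if g[row,c]<55]; 
    a,b=L[0],L[-1]; P=[onz(f,200+c/4,80+row/4,z)[:2] for c in(a,b)]
    print(row,a,b,[np.round((q-np.array(p[:2]))@n*1000,1) for q in P], "mid off n",np.round(((P[0]+P[1])/2-np.array(p[:2]))@n*1000,1))
for col in(135,150,180): 
    rr=[q for q in range(400,500) if g[q,col]<60][-1]; P=onz(f,200+col/4,80+rr/4,z)[:2]; print("end along u",rr,np.round((P-np.array(p[:2]))@u*1000,1))
# rails midline relative to TCP along n, using z=.027
for row in(480,510):
    print(row,g[row,80:125:2].tolist(),g[row,195:245:2].tolist())
for A,B in(((97,525),(210,535)),((135,310),(245,320))):
    m=sum(onz(f,200+c/4,80+q/4,.027)[:2] for c,q in(A,B))/2; print("rail mid rel TCP u,n",np.round((m-np.array(p[:2]))@u*1000,1),np.round((m-np.array(p[:2]))@n*1000,1))
E
```

```text
[np.float64(0.5605865400142949), np.float64(-0.2745662110230459), np.float64(0.1006998162306494), np.float64(-8.543522621805428)]
415 126 208 [np.float64(17.8), np.float64(-20.8)] mid off n -1.5
425 125 206 [np.float64(17.5), np.float64(-20.6)] mid off n -1.6
435 123 205 [np.float64(17.6), np.float64(-20.9)] mid off n -1.6
end along u 451 -46.7
end along u 448 -44.1
end along u 458 -46.6
480 [132, 132, 132, 131, 132, 132, 132, 136, 143, 152, 157, 159, 156, 150, 146, 143, 141, 142, 143, 145, 146, 146, 143] [111, 111, 111, 114, 119, 125, 134, 142, 152, 158, 164, 166, 162, 155, 145, 141, 139, 144, 149, 152, 155, 157, 160, 163, 164]
510 [142, 140, 138, 136, 135, 137, 143, 147, 147, 143, 136, 127, 121, 118, 119, 126, 134, 142, 145, 142, 138, 130, 124] [119, 121, 122, 124, 125, 125, 129, 133, 140, 146, 148, 145, 140, 137, 139, 142, 147, 150, 154, 156, 158, 159, 161, 161, 161]
rail mid rel TCP u,n -72.5 0.1
rail mid rel TCP u,n 45.6 -0.6
```

>>> apply_moves(
  moves=[
    [[0,-0.18,1],0],
    [[0,-0.18,2],0],
    [[0,-0.18,2.8],0],
    [[0,-0.18,2.8],0],
    [[0,-0.18,2.8],0],
  ],
)

```text
clock: 17.08
tcp_pos: [0.5598, -0.2715, 0.0704]
orientation: [-3.132, 0.234, 0.003]
contact_force: [0.3, 0.0, -5.4]
grip_width: 0.0412
```

>>> apply_moves(
  moves=[
    [[0,0,0.3],0],
    [[0,0,0.6],0],
    [[0,0,0.9],0],
    [[0,0,1.2],0],
    [[0,0,1.2],0],
    [[0,0,1.2],0],
  ],
)

```text
clock: 17.58
tcp_pos: [0.5603, -0.2718, 0.0592]
orientation: [-3.133, 0.234, 0.0]
contact_force: [-0.5, -0.0, -5.9]
grip_width: 0.0414
```

```bash
python3 - <<'E'
from h import *
p,o=now(); print(p,o["contact_force"],o["moment"])
E
```

```text
[np.float64(0.5602602726281786), np.float64(-0.2717763815471789), np.float64(0.059194021106960516), np.float64(-8.548255933542908)] [-0.45250531 -0.03066383 -5.86803365] [0.10372927 0.08360237 0.01187526]
```

>>> apply_moves(
  moves=[
    [[0,0,0.2],0],
    [[0,0,0.4],0],
    [[0,0,0.5],0],
    [[0,0,0.5],0],
    [[0,0,0.5],0],
  ],
)

```text
clock: 18.0
tcp_pos: [0.5606, -0.2719, 0.0544]
orientation: [3.133, -0.234, 0.001]
contact_force: [0.8, -0.4, -5.0]
grip_width: 0.0413
```

>>> apply_moves(
  moves=[
    [[0,0,0.1],0],
    [[0,0,0.1],0],
    [[0,0,0.1],0],
  ],
)

```text
clock: 18.25
tcp_pos: [0.5606, -0.272, 0.054]
orientation: [-3.133, 0.234, -0.001]
contact_force: [-2.8, 2.3, 4.2]
grip_width: 0.0415
```

>>> apply_moves(
  moves=[
    [[0,0,-0.07],0],
    [[0.2,0,-0.07],0],
    [[0.4,0,-0.07],0],
    [[0.6,0,-0.07],0],
    [[0.8,0,-0.07],0],
    [[1,0,-0.07],0],
    [[1.2,0,-0.07],0],
    [[1.4,0,-0.07],0],
    [[1.4,0,-0.07],0],
  ],
)

```text
clock: 19.0
tcp_pos: [0.5734, -0.2746, 0.0541]
orientation: [3.132, -0.235, -0.002]
contact_force: [-4.3, 0.4, 3.0]
grip_width: 0.0414
```

```bash
python3 - <<'E'
from h import *
p,o=now(); F=o["contact_force"]; u=np.array([.989,-.148]);print(p,F,o["moment"],"along u",F[:2]@u,"n",F[:2]@[.148,.989])
E
```

```text
[np.float64(0.5734374497207431), np.float64(-0.27458751584282126), np.float64(0.05409585150035455), np.float64(-8.592803263687774)] [-4.34842412  0.36104127  3.03936785] [ 8.55524805e-02  7.95997359e-01 -1.72142041e-04] along u -4.354025566233195 n -0.2864969543051826
```

>>> apply_moves(
  moves=[
    [[0,0,-0.05],0],
    [[0.1,0,-0.05],0],
    [[0.2,0,-0.05],0],
    [[0.3,0,-0.05],0],
    [[0.4,0,-0.05],0],
    [[0.4,0,-0.05],0],
  ],
)

```text
clock: 19.5
tcp_pos: [0.5781, -0.2742, 0.0542]
orientation: [-3.132, 0.234, 0.001]
contact_force: [-1.7, 0.2, -2.7]
grip_width: 0.0412
```

>>> apply_moves(
  moves=[
    [[0.05,0,0],0],
    [[0.1,0,0],0],
    [[0.1,0,0],0],
  ],
)

```text
clock: 19.75
tcp_pos: [0.5789, -0.2743, 0.0542]
orientation: [-3.132, 0.234, 0.001]
contact_force: [-3.2, 0.2, -2.3]
grip_width: 0.041
```

>>> apply_moves(
  moves=[
    [[0.05,0,0],0],
    [[0.1,0,0],0],
    [[0.1,0,0],0],
  ],
)

```text
clock: 20.0
tcp_pos: [0.5801, -0.2745, 0.0542]
orientation: [-3.133, 0.234, 0.001]
contact_force: [-1.9, 1.3, -5.7]
grip_width: 0.0409
```

>>> apply_moves(
  moves=[
    [[0.05,0,0],0],
    [[0.1,0,0],0],
    [[0.1,0,0],0],
  ],
)

```text
clock: 20.25
tcp_pos: [0.5811, -0.2747, 0.0543]
orientation: [-3.133, 0.234, 0.001]
contact_force: [-2.5, 0.3, -4.7]
grip_width: 0.0416
```

>>> apply_moves(
  moves=[
    [[0.05,0,0],0],
    [[0.1,0,0],0],
    [[0.1,0,0],0],
  ],
)

```text
clock: 20.5
tcp_pos: [0.5821, -0.2749, 0.0543]
orientation: [-3.133, 0.234, 0.001]
contact_force: [-3.6, 1.5, -5.8]
grip_width: 0.041
```

>>> apply_moves(
  moves=[
    [[0.05,0,0],0],
    [[0.1,0,0],0],
    [[0.1,0,0],0],
  ],
)

```text
clock: 20.75
tcp_pos: [0.583, -0.2752, 0.0544]
orientation: [-3.133, 0.234, 0.0]
contact_force: [-2.6, 1.8, -5.9]
grip_width: 0.0413
```

>>> apply_moves(
  moves=[
    [[0.05,0,0.01],0],
    [[0.1,0,0.02],0],
    [[0.1,0,0.02],0],
  ],
)

```text
clock: 21.0
tcp_pos: [0.5842, -0.2754, 0.0543]
orientation: [-3.133, 0.234, -0.0]
contact_force: [-3.8, 1.3, -5.5]
grip_width: 0.0414
```

>>> apply_moves(
  moves=[
    [[0.05,0,0.01],0],
    [[0.1,0,0.01],0],
    [[0.1,0,0.01],0],
  ],
)

```text
clock: 21.25
tcp_pos: [0.5852, -0.2756, 0.0543]
orientation: [3.133, -0.234, 0.0]
contact_force: [-3.5, 3.0, -4.6]
grip_width: 0.0413
```

>>> apply_moves(
  moves=[
    [[0.05,-0.02,0],0],
    [[0.1,-0.03,0],0],
    [[0.1,-0.03,0],0],
  ],
)

```text
clock: 21.5
tcp_pos: [0.5861, -0.2757, 0.0543]
orientation: [3.132, -0.235, 0.0]
contact_force: [-4.3, 1.5, -3.9]
grip_width: 0.041
```

>>> apply_moves(
  moves=[
    [[0.05,0,0],0],
    [[0.1,0,0],0],
    [[0.1,0,0],0],
  ],
)

```text
clock: 21.75
tcp_pos: [0.5871, -0.2758, 0.0542]
orientation: [3.132, -0.234, -0.0]
contact_force: [-4.4, 0.8, -3.3]
grip_width: 0.0412
```

>>> apply_moves(
  moves=[
    [[0.05,0,0],0],
    [[0.1,0,0],0],
    [[0.1,0,0],0],
  ],
)

```text
clock: 22.0
tcp_pos: [0.5881, -0.276, 0.0542]
orientation: [3.132, -0.235, 0.0]
contact_force: [-4.8, -0.2, -3.4]
grip_width: 0.0413
```

>>> apply_moves(
  moves=[
    [[0.05,0,0],0],
    [[0.1,0,0],0],
    [[0.1,0,0],0],
  ],
)

```text
clock: 22.25
tcp_pos: [0.5885, -0.276, 0.0542]
orientation: [-3.133, 0.235, 0.001]
contact_force: [-5.8, 0.3, -3.1]
grip_width: 0.0413
```

>>> apply_moves(
  moves=[
    [[0.03,0,0],0],
    [[0.05,0,0],0],
    [[0.05,0,0],0],
    [[0.05,0,0],0],
  ],
)

```text
clock: 22.58
tcp_pos: [0.5886, -0.2761, 0.0542]
orientation: [-3.132, 0.235, 0.002]
contact_force: [-8.0, 1.2, -1.5]
grip_width: 0.0414
```

>>> apply_moves(
  moves=[
    [[0.05,0,0],0],
    [[0.1,0,0],0],
    [[0.1,0,0],0],
    [[0.1,0,0],0],
  ],
)

```text
clock: 22.92
tcp_pos: [0.5888, -0.2761, 0.0542]
orientation: [-3.132, 0.236, 0.004]
contact_force: [-9.9, 2.1, 0.6]
grip_width: 0.0409
```

>>> apply_moves(
  moves=[
    [[0.05,0,0],0],
    [[0.1,0,0],0],
    [[0.1,0,0],0],
    [[0.1,0,0],0],
  ],
)

```text
clock: 23.25
tcp_pos: [0.589, -0.2761, 0.0542]
orientation: [-3.131, 0.236, 0.006]
contact_force: [-12.6, 4.1, 3.5]
grip_width: 0.0413
```

>>> apply_moves(
  moves=[
    [[0.05,0,-0.02],0],
    [[0.1,0,-0.03],0],
    [[0.1,0,-0.03],0],
    [[0.1,0,-0.03],0],
  ],
)

```text
clock: 23.58
tcp_pos: [0.5892, -0.2761, 0.0543]
orientation: [-3.13, 0.236, 0.009]
contact_force: [-14.2, 4.0, 3.8]
grip_width: 0.0416
```

>>> apply_moves(
  moves=[
    [[0.05,0,-0.02],0],
    [[0.1,0,-0.03],0],
    [[0.1,0,-0.03],0],
    [[0.1,0,-0.03],0],
  ],
)

```text
clock: 23.92
tcp_pos: [0.5894, -0.2761, 0.0544]
orientation: [-3.13, 0.237, 0.011]
contact_force: [-16.2, 4.0, 4.6]
grip_width: 0.041
```

```bash
python3 - <<'E'
from h import *
p,o=now(); F=o["contact_force"]; u=np.array([.989,-.148]);print(p,F,"along u",F[:2]@u,"n",F[:2]@[.148,.989])
s=imaging.grab_frame("scene"); f=imaging.grab_frame("top")
cv2.imwrite("pics/i.png",np.hstack([cv2.resize(f["frame"][120:230,200:280],None,fx=5,fy=5),cv2.resize(s["frame"][130:240,230:310],None,fx=5,fy=5)]))
E
```

```text
[np.float64(0.5894152919515872), np.float64(-0.2761398637641386), np.float64(0.05441305500006573), np.float64(-8.657724081330763)] [-16.19824029   3.95762286   4.62533006] along u -16.60578783061967 n 1.5167494438312483
```

View pics/i.png

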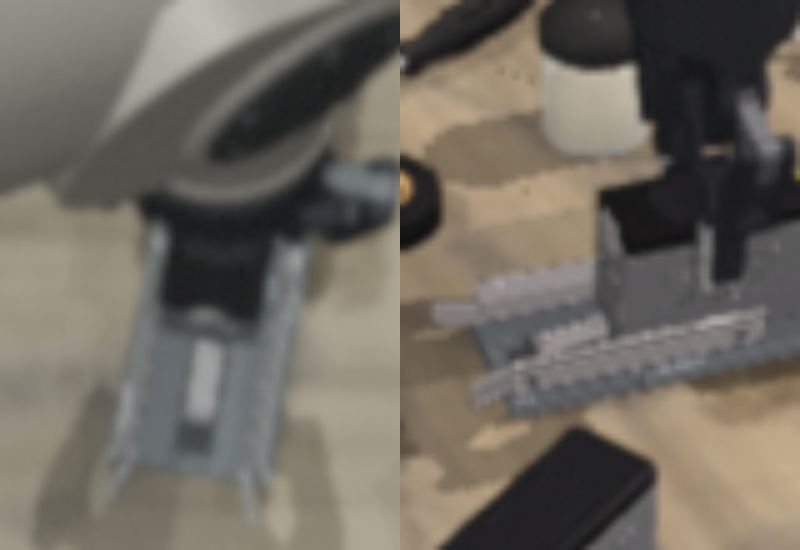

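The top crop shows the catch leaf fully exposed, from rows 340 to 415, just behind the magazine's rear end. The push reads 16.6 N. I'll ease back and check that the catch holds.

>>> apply_moves(
  moves=[
    [[-0.1,0,0],0],
    [[-0.2,0,0],0],
    [[-0.3,0,0],0],
    [[-0.4,0,0.02],0],
    [[-0.4,0,0.02],0],
    [[-0.4,0,0.02],0],
  ],
)

```text
clock: 24.52
tcp_pos: [0.5886, -0.2761, 0.0543]
orientation: [-3.133, 0.235, 0.002]
contact_force: [-6.7, 0.7, -4.7]
grip_width: 0.0408
```

>>> apply_moves(
  moves=[
    [[-0.1,0,0],0],
    [[-0.2,0,0],0],
    [[-0.2,0,0],0],
    [[-0.2,0,0],0],
  ],
)

```text
clock: 24.85
tcp_pos: [0.5873, -0.2757, 0.0543]
orientation: [3.133, -0.235, -0.001]
contact_force: [-4.4, -0.2, -7.7]
grip_width: 0.0415
```

>>> apply_moves(
  moves=[
    [[-0.1,0,0],0],
    [[-0.1,0,0],0],
    [[-0.1,0,0],0],
  ],
)

```text
clock: 25.1
tcp_pos: [0.587, -0.2755, 0.0546]
orientation: [3.133, -0.234, 0.001]
contact_force: [-2.6, -1.7, -8.9]
grip_width: 0.0416
```

>>> apply_moves(
  moves=[
    [[-0.1,0,0],0],
    [[-0.1,0,0],0],
    [[-0.1,0,0],0],
  ],
)

```text
clock: 25.35
tcp_pos: [0.5868, -0.2754, 0.0549]
orientation: [3.132, -0.233, 0.003]
contact_force: [1.2, -2.1, -10.0]
grip_width: 0.0414
```

The catch holds: a 2 mm pull-back command moved it only 0.5 mm, and the force changed sign. I'm relaxing the arm and releasing.

>>> apply_moves(
  moves=[
    [[0.1,0,0],0],
    [[0.2,0,0.02],0],
    [[0.2,0,0.03],0],
    [[0.2,0,0.03],0],
    [[0.2,0,0.03],0],
  ],
)

```text
clock: 25.77
tcp_pos: [0.5871, -0.2754, 0.0543]
orientation: [-3.132, 0.234, 0.001]
contact_force: [-5.2, 0.3, -4.9]
grip_width: 0.041
```

>>> apply_moves(
  moves=[
    [[0,0,0],0],
    [[0,0,0],0],
    [[0,0,0],0],
    [[0,0,0],0],
    [[0,0,0],0],
    [[0,0,0],0],
  ],
  claw=1,
)

```text
clock: 26.27
tcp_pos: [0.588, -0.2757, 0.0545]
orientation: [3.133, -0.234, 0.001]
contact_force: [0.5, 0.3, -0.1]
grip_width: 0.0853
```

>>> apply_moves(
  moves=[
    [[0,0,-2],0],
    [[0,0,-5],0],
    [[0,0,-9],0],
    [[0,0,-13],0],
    [[0,0,-17],0],
    [[0,0,-21],0],
    [[-4,3,-24],0],
    [[-8,6,-26],0],
    [[-12,9,-26],0],
    [[-14,12,-26],0],
  ],
)

```text
clock: 27.1
tcp_pos: [0.4524, -0.3563, 0.3135]
orientation: [-3.133, 0.232, -0.004]
contact_force: [0.7, -1.2, -0.7]
grip_width: 0.0853
```

```bash
python3 - <<'E'
from h import *
p,o=now(); print(p,o["contact_force"],o["joints"])
s=imaging.grab_frame("scene"); f=imaging.grab_frame("top"); lids(s,(180,130,380,280))
cv2.imwrite("pics/j.png",np.hstack([cv2.resize(f["frame"][80:230,190:290],None,fx=4,fy=4),cv2.resize(s["frame"][130:280,225:325],None,fx=4,fy=4)]))
E
```

```text
[np.float64(0.4524138561040599), np.float64(-0.356320624060663), np.float64(0.31351474114157235), np.float64(-8.482432605701531)] [ 0.703929   -1.21519882 -0.71436446] [-0.27806882  0.43881469  1.14989922  1.76539242 -0.42793435  1.21681702
 -0.72922681]
lid [ 434.1 -421.1   93.5   43.    25. ] 45
lid [ 353.1 -353.2   74.6   33.4   42.1] 44
lid [ 588.3 -276.7   93.    48.9   -8.5] 44
lid [ 460.6 -205.9   73.3   54.3   66.8] 30
```

View pics/j.png

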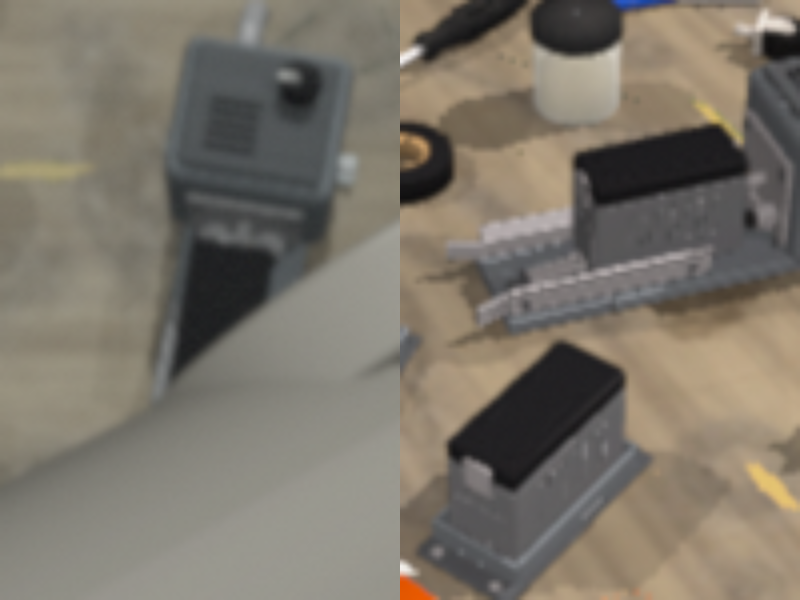

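The heavier magazine sits upright at the head and the lighter one stands in its rest. The jar and tape look unmoved, and the arm is clear.

```bash
python3 -c "
from bench import r
print(r.get_obs()['contact_force'],r.hand_in())"
```

```text
the job is handed in; nothing more can be done
[ 0.33105327 -0.09461378  0.50569404] None
```

The heavier magazine is in the feeder, pushed home with the catch up behind it, and the job is handed in after about 27 of the 72 s. The lighter one is back in its rest.

- **Weighing:** I lifted each magazine alone and put it back in its rest. The one nearer the robot read about 5.4 N (0.55 kg) and the other 2.5 N (0.25 kg).
- **Seating:** I lowered the heavier one into the guideway about where the load point should be and pushed it in small steps. The force stayed near 3–5 N until the bumpers, and I stopped at 16.6 N in all. After friction and the spring follower that leaves roughly 9 N on the bumpers, an estimate since I could not read them directly.
- **Catch:** When I eased back, the magazine came back about 2 mm from the bumpers, then moved only 0.5 mm for a 2 mm pull as the force changed sign. The top view had already shown the catch leaf clear behind the magazine.
- **Last look:** The seated magazine's lid reads (588, -277) mm at -8.5°, about where I released it. The lighter one is at (434, -421) mm, within 1 mm of its start. The gripper is open and reads no contact force.

I checked the jar and tape roll only by eye in the last picture. The caster was not looked at again after the first lift, and the arm never went near it. None of the checks failed or disagreed.

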